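Put the marker away and wedge the box's dovetailed lid home

ROBOT

A 6-joint arm with a two-finger parallel gripper is mounted at the origin on a cart in front of the work surface, level with it; the furniture and walls round the work are solid. World frame = base frame: x ahead of the robot, y to its left, z up, the work surface at z = 0. Lengths are in m, angles in rad, forces in N, time in s.
With the tool pointing down it reaches from about 0.35 to 0.975 m from the base axis. Payload 7.1 kg.
Tool frame: the origin (TCP) lies midway between the tips of the shut fingers; the grasp point (between the pads) lies 19 mm behind it; z points along the fingers, y is the line along which they close (so a half turn about z gives the same grasp; the last joint's range is limited). The gripper opens to 88 mm and grips with 3 to 60 N. Pads are 20 mm wide; open, the fingers measure 115 mm over their backs; the gripper's body (75 mm by 178 mm) begins 61 mm behind the grasp point.
Start: joints at [-1.343, 0.423, 1.63, -0, 1.089, -0.019], TCP at [0.153, -0.606, 0.19] pointing down, gripper open.
Joint ranges: [-3, 3], [-0.9, 2.11], [0.09, 2.58], [-1.31, 4.45], [0.11, 2.69], [-2.54, 2.54]. Speed limits (rad/s): [2.39, 2.39, 3.01, 3.14, 3.14, 3.14].

INTERFACE

Orientations are given as a unit quaternion [w, x, y, z].
In Python, from station import move_pose, movel, movej, command_gripper, wait, inverse_kinematics, read_camera, camera_info, MotionError, job_done, get_time, get_joint_pos, get_qvel, get_effort, get_tcp_pos, get_ee_rot, get_ft_force, get_ft_torque, get_grip_width, get_finger_force gives the robot as it stands. Calls block until the motion is done:
- move_pose(position, orientation): joint-space move of the TCP to a pose.
- movel(position, frame=None, v=0.15, until_force=None): straight line of the TCP; frame=None keeps the orientation; v is the mean speed in m/s. With until_force (N) it stops when the force on the tool has changed by that much, and returns True; else False.
- movej(angles): joint-space move.
- command_gripper(opening): opening from 0.0 (shut) to 1.0 (fully open); the grip force is fixed at half the most; returns when the fingers have stopped.
- wait(seconds).
- inverse_kinematics(position, orientation): joint angles nearest the present ones, or None.
- read_camera(name): name is "scene" or "top"; returns the picture (480x640x3 uint8, red, green, blue); there is no depth.
- camera_info(name): a dict with "intrinsics" (3x3 intrinsics, pixels), "T" (4x4, takes a point from camera to world coordinates). Camera axes: x right, y up, looking along -z (the intrinsics and any distortion apply to the point x, -y, -z); pixel columns grow to the right and rows downward; lengths in m; the calibration is good to about 2 mm. A picture is of the moment at which its call begins. camera_info takes no time and is no camera call.
A pose or a line that the arm cannot do raises MotionError and nothing moves.
- job_done(): hands the job in; it is judged then, once.
Readings, each from a call of its own:
- get_time(): time.
- get_joint_pos(): joint angles.
- get_qvel(): joint speeds.
- get_effort(): joint torques, N m.
- get_tcp_pos(): TCP position.
- get_ee_rot(): TCP orientation.
- get_ft_force(): force on the tool from outside, world axes, zero at the start.
- get_ft_torque(): the same for the moment, N m.
- get_grip_width(): opening from 0.0 (shut) to 1.0 (fully open).
- get_finger_force(): force on a finger pad.
Only numpy, scipy, OpenCV 4.12 (cv2) and the standard library are available. Lean on these libraries where they do the work, as an engineer would, in place of code of your own. Each camera call takes 0.05 s, during which the arm holds its last target. There are 200 camera calls.

TASK

Put the marker into the wooden pen box lying along it, then set the loose dark dovetailed lid into the box's tapered way, narrow end first from the open end, and slide it in until it wedges tight with its wide end flush with the front of the box. Let go of everything and leave the other things where they stand.

Things in the scene. Friction and masses are not known exactly. Their poses are not given: they have to be found in the camera images.
- pen_box: Pale wooden pen box fixed to the worktop, 194 mm long (along x, from -90 to +104), 124 wide, 39 high; origin on the worktop. Its top is a tapered dovetail way for the lid: x points along the way from the open front end (x = -90) to the closed end wall (inner face at x = +94); z up. Below the way lies the hollow for pens.
- way_home (a point): Where lid_grip comes to lie when the lid is home: on the box's centre line, 53 mm above the worktop, 90 mm in from the open front end. Axes as pen_box. There the lid's flanks bear on both rails and a push of 5 to 20 N (wood on wood) wedges it tight; the faces are stiff, so it stops within about 1 mm of this point, 4 mm clear of the end wall. Before that it slides with little force.
- way_mouth (a point): Middle of the way's open end, at ledge height, 26 mm above the worktop. The lid runs on broad level ledges; over them side rails up to 39 mm lean inwards 0.3 mm per mm of height. At the ledges the way is 105 mm wide here and narrows 1 mm per 5 mm. So the lid can be laid flat on the ledges from above while still 50 to 80 mm short of home, then slid in under the rails.
- box_floor (a point): Middle of the inner floor (blue felt), 6 mm above the worktop, under way_home, axes as pen_box. The hollow is 56 mm wide, 20 mm deep below the ledges, and reaches from x = -80 to +94 mm. The gap between the rails' tops above it is 97 mm at the open end and 60 at the far end.
- lid_grip (a point): Centre of the lid's grip bar. The loose dark wooden lid is 180 mm long (x), 12 thick, 0.15 to 0.25 kg, its underside 105 mm wide at the wide end (x = -90), 69 at the narrow end (x = +90, goes in first), its top 7 mm less. The bar stands across its middle: 16 mm thick (x), 44 long (y), 30 high, from 12 to 42 mm above the underside; this point is 27 mm above the underside.
- marker_mid (a point): Centre of the loose marker pen (white with black cap), 135 mm long along its own y axis, 16 mm thick; 8 mm above the worktop as it lies at the start. It may roll about its length.
- salt_shaker: Salt shaker, 44 mm across, 90 high, loose bystander; origin at the centre of its foot.
- jam_jar: Jam jar with a green cap, 60 mm across, 85 high, loose bystander; origin at the centre of its foot.
- tin_tuna: Flat tin, 86 mm across, 40 high, loose bystander; origin at the centre of its foot.
- lid: The same lid; origin at the centre of its underside, axes as lid_grip.
- marker: The same marker; origin on its underside at mid-length, y along it.
Mind the look-alikes: they are no part of the job. What is meant by the marker is not yellow, and is the larger of those in its own colour.

How it is judged:
By the outcome, as a careful person would: the job done as asked, in the order asked, and still so for the second after the job is handed in, with the robot touching nothing.
It also fails if it takes over 69 s, if anything falls off the work surface, if the arm or the gripper's body presses on something with over 40 N, if the wrist force passes 120 N, or if a joint passes its speed limit or range.

## Working session

There is one attempt and no reset: what is moved stays moved. The work goes in short steps, each a Python script; the robot and the scene stay as the last script left them, time stands still between calls to the robot, and variables do not carry over. Pictures are saved under pics/ and viewed, at most 14 in all, crops included, and the job is handed in when it is done.

```bash
mkdir -p pics; cat > h.py <<'E'
from station import *
import numpy as np, cv2
def save(cam,name,crop=None,scale=1):
    im=read_camera(cam)[:,:,::-1]
    cv2.imwrite(f'pics/raw_{name}.png',im)
    if crop: x0,y0,x1,y1=crop; im=im[y0:y1,x0:x1]
    cv2.imwrite(f'pics/{name}.png',cv2.resize(im,None,fx=scale,fy=scale,interpolation=cv2.INTER_CUBIC))
def px2w(cam,uv,z):
    c=camera_info(cam);K=np.array(c["intrinsics"]);T=np.array(c["T"])
    d=np.array(c.get("distortion",np.zeros(5)),float)
    p=cv2.undistortPoints(np.array(uv,float).reshape(-1,1,2),K,d).reshape(-1,2)
    r=np.c_[p[:,0],-p[:,1],-np.ones(len(p))]@T[:3,:3].T
    o=T[:3,3]; z=np.broadcast_to(z,len(p))
    return o+r*((z-o[2])/r[:,2])[:,None]
E
python3 - <<'E'
from h import *
save('top','top0',None,1.25);save('scene','sc0',None,1.25)
for c in('top','scene'):print(camera_info(c))
print(get_ee_rot(),get_time())
E
```

```text
{'intrinsics': array([[467.87682414,   0.        , 325.30481797],
       [  0.        , 467.87682414, 237.08156918],
       [  0.        ,   0.        ,   1.        ]]), 'T': array([[-0.02871098,  0.98635544, -0.16210685,  0.31151023],
       [-0.99954792, -0.02977756, -0.00415321, -0.12795118],
       [-0.00892369,  0.16191433,  0.98676447,  1.64655781],
       [ 0.        ,  0.        ,  0.        ,  1.        ]])}
{'intrinsics': array([[494.11886797,   0.        , 326.78291375],
       [  0.        , 494.11886797, 235.49759495],
       [  0.        ,   0.        ,   1.        ]]), 'T': array([[ 0.97631976, -0.09798762,  0.19286822,  0.88259925],
       [ 0.21582732,  0.50207977, -0.83745715, -1.47664504],
       [-0.0147748 ,  0.85925219,  0.5113388 ,  0.8889908 ],
       [ 0.        ,  0.        ,  0.        ,  1.        ]])}
[-6.66365513e-04  9.92395830e-01  1.23085621e-01 -5.79059508e-05] 0.1
```

View pics/top0.png

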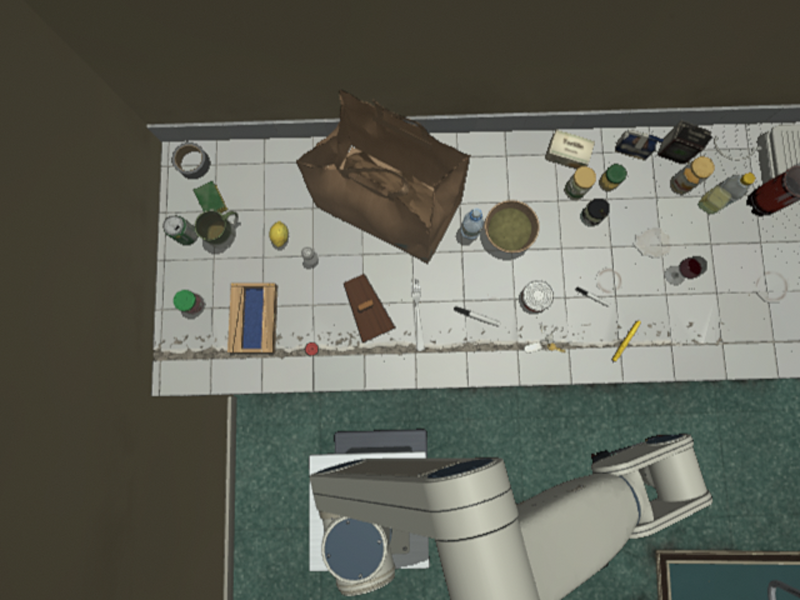

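View pics/sc0.png

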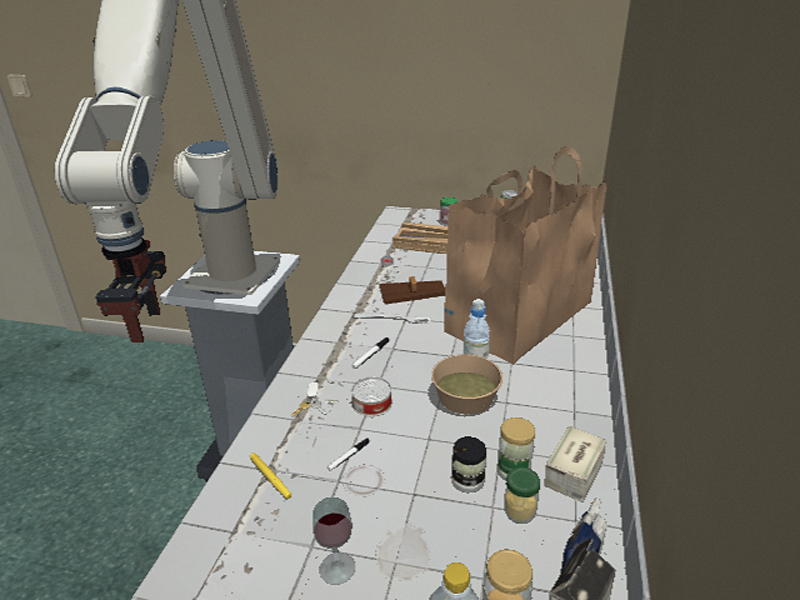

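The top view shows the box at about (253,318), the lid at (368,308), the larger white marker at (478,316) with its cap to the left, and a smaller look-alike at (592,296). A red cap lies at (311,349), the shaker at (309,257) and a fork at (417,305). I'll take enlarged crops.

```bash
python3 - <<'E'
import cv2
im=cv2.imread('pics/raw_top0.png')
a=im[215:290,175:330]; b=im[215:290,340:495]
cv2.imwrite('pics/c1.png',cv2.resize(a,None,fx=5,fy=5,interpolation=cv2.INTER_CUBIC))
cv2.imwrite('pics/c2.png',cv2.resize(b,None,fx=5,fy=5,interpolation=cv2.INTER_CUBIC))
E
```

```text
(no output)
```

View pics/c1.png

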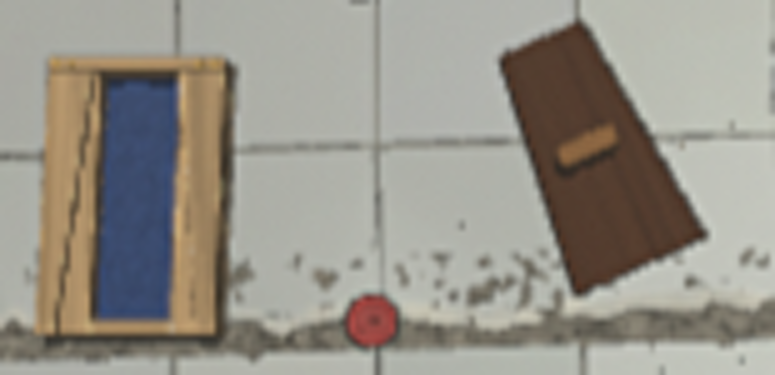

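View pics/c2.png

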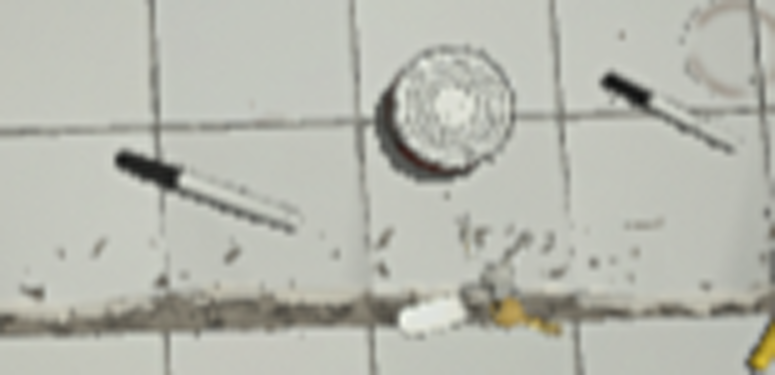

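Crop 1: the box's rail gap is wider at the bottom (front corners (37,333) and (215,333)), so its open end faces the robot. The lid's narrow end is (500,60)-(580,20) and its wide end (577,296)-(707,237), with bar-top corners (555,152), (612,125), (617,143), (563,168). Crop 2: the marker runs from the cap at (118,155) to the tail at (298,222).

```bash
cat > m.py <<'E'
from h import *
def fit(model,world):
    m=np.array(model,float);w=world[:,:2]
    mc=m.mean(0);wc=w.mean(0);A=(m-mc).T@(w-wc)
    th=np.arctan2(A[0,1]-A[1,0],A[0,0]+A[1,1])
    R=np.array([[np.cos(th),-np.sin(th)],[np.sin(th),np.cos(th)]])
    o=wc-R@mc
    print('origin',o.round(4),'yaw deg',np.degrees(th).round(2),'res mm',(1e3*(w-(m@R.T+o))).round(1).tolist())
    return o,th
def px(l,x0): return np.array(l,float)/5-0.4+[x0,215]
E
python3 - <<'E'
from m import *
b=px2w('top',px([(48,58),(224,60),(215,333),(37,333)],175),.039)
fit([(.104,.062),(.104,-.062),(-.09,-.062),(-.09,.062)],b)
for z,h in((0,(.0345,.0525)),(.012,(.031,.049))):
  l=px2w('top',px([(500,60),(580,20),(707,237),(577,296)],175),z)
  fit([(.09,h[0]),(.09,-h[0]),(-.09,-h[1]),(-.09,h[1])],l)
g=px2w('top',px([(555,152),(612,125),(617,143),(563,168)],175),.042)
fit([(.008,.022),(.008,-.022),(-.008,-.022),(-.008,.022)],g)
m=px2w('top',px([(118,155),(298,222)],340),.008);print(m,np.linalg.norm(m[1]-m[0]),m.mean(0),np.degrees(np.arctan2(*(m[0]-m[1])[1::-1])))
print(px2w('top',px([(372,322)],175),.01),px2w('top',px([(450,103)],340),.04))
E
```

```text
origin [0.5238 0.3125] yaw deg -1.48 res mm [[-0.2, 0.2], [-2.2, 0.6], [1.0, 0.3], [1.4, -1.1]]
origin [ 0.5568 -0.0043] yaw deg 23.06 res mm [[-0.5, -3.2], [-0.1, 2.5], [-0.8, 2.3], [1.3, -1.6]]
origin [ 0.555  -0.0052] yaw deg 23.04 res mm [[-2.4, -0.4], [0.6, -0.8], [1.1, -0.3], [0.7, 1.5]]
origin [ 0.5543 -0.0048] yaw deg 23.34 res mm [[-1.5, -1.3], [-1.1, -0.8], [0.8, 2.3], [1.8, -0.3]]
[[ 0.5461401  -0.25411757  0.008     ]
 [ 0.49476531 -0.37859548  0.008     ]] 0.1346629795153867 [ 0.5204527  -0.31635653  0.008     ] 67.57297601645966
[[0.43987086 0.15004449 0.01      ]] [[ 0.57112365 -0.48366177  0.04      ]]
```

The fits agree with the given sizes (marker 134.7 mm, all residuals under 3.5 mm), so I'm going for the marker.

```bash
cat >> m.py <<'E'
from scipy.spatial.transform import Rotation as Ro
def quat(a):  # tool down, y axis at world angle a (deg); better half turn
    return lambda p: min((x for x in ((inverse_kinematics(p,q),q) for q in (_q(a),_q(a+180))) if x[0] is not None),key=lambda x:abs(x[0][5]-get_joint_pos()[5]))[1]
def _q(a):
    a=np.radians(a);y=np.array([np.cos(a),np.sin(a),0]);z=np.array([0,0,-1.]);x=np.cross(y,z)
    q=Ro.from_matrix(np.c_[x,y,z]).as_quat();return np.roll(q,1)
BO=np.array([.5238,.3125]);BY=-1.48
def box(x,y=0):
    c,s=np.cos(np.radians(BY)),np.sin(np.radians(BY));return BO+[c*x-s*y,s*x+c*y]
def P(xy,z): return [float(xy[0]),float(xy[1]),z]
E
python3 - <<'E'
from m import *
p=np.array([.5205,-.3164])
q=quat(67.6+90)(P(p,.15));print(q,inverse_kinematics(P(p,.15),q))
move_pose(P(p,.12),q)
movel(P(p,.005),v=.12,until_force=8)
command_gripper(0.0);print(get_grip_width(),get_finger_force(),get_tcp_pos(),get_time())
movel(P(p,.16),v=.2)
print(get_grip_width(),get_time())
E
```

```text
[0.         0.83098447 0.55629562 0.        ] [-5.65728890e-01  4.47124886e-01  1.69636276e+00 -4.44089210e-16
  9.98105003e-01 -1.74775137e-01]
0.0020464849667350487 0.0 [ 0.52049057 -0.31639506  0.00499772] 4.275
0.0058774099979697755 5.2
```

The gripper closed on nothing, so I'll look.

```bash
python3 - <<'E'
from m import *
command_gripper(.6)
a=read_camera('top')[:,:,::-1];b=read_camera('scene')[:,:,::-1]
cv2.imwrite('pics/raw_t1.png',a);cv2.imwrite('pics/raw_s1.png',b)
x=cv2.resize(a[215:290,340:460],None,fx=5,fy=5,interpolation=2)
y=cv2.resize(b[225:345,210:350],None,fx=4,fy=4,interpolation=2)
w=800;c=np.zeros((600,800,3),np.uint8)
x=cv2.resize(a[220:290,350:440],(400,311),interpolation=2);y=cv2.resize(b[190:345,230:345],(400,539),interpolation=2)
c[:311,:400]=x;c[:539,400:]=y
cv2.imwrite('pics/v1.png',c)
E
```

```text
(no output)
```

View pics/v1.png

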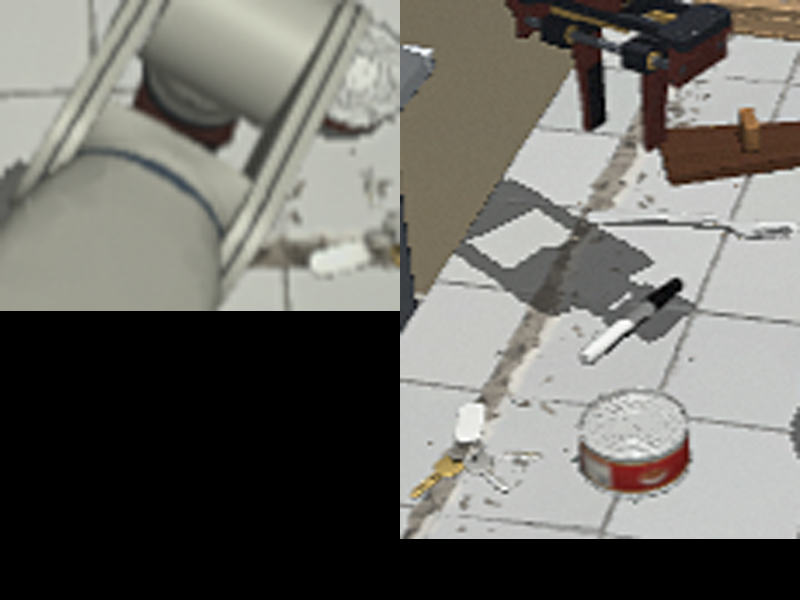

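The marker has barely moved: cap at scene raw (310,271), tail at (284,292). I'll check it by triangulating the two cameras and projecting the TCP.

```bash
python3 - <<'E'
from m import *
def proj(cam,p):
    c=camera_info(cam);K=c['intrinsics'];T=c['T'];v=T[:3,:3].T@(np.array(p)-T[:3,3]);return (K@[v[0]/-v[2],-v[1]/-v[2],1])[:2]
print(camera_info('scene').keys())
s=px2w('scene',[(309.9,271.4),(284.1,292.4)],.008);print(s,np.linalg.norm(s[0]-s[1]))
s=px2w('scene',[(310.4,272),(284,291.2)],.008);print(s,np.linalg.norm(s[0]-s[1]))
t=get_tcp_pos();print(t,proj('scene',t),proj('top',t), 'crop',(proj('scene',t)-[230,190])*3.478)
print('marker mid/ends in scene from top est',proj('scene',[.5205,-.3164,.008]),proj('scene',[.546,-.254,.008]))
# lid & box check in scene
print(proj('scene',[.555,-.005,.042])*1.25, proj('scene',[.4338,.3125,.039])*1.25, proj('top',[0,0,0])*1.25)
E
```

```text
dict_keys(['intrinsics', 'T'])
[[ 0.54587757 -0.25704524  0.008     ]
 [ 0.49792237 -0.37580061  0.008     ]] 0.12807239189527295
[[ 0.54819603 -0.25989283  0.008     ]
 [ 0.49596562 -0.37030367  0.008     ]] 0.12214159982267443
[ 0.52049296 -0.31639827  0.1600424 ] [294.51731913 238.4087584 ] [386.32700188 246.11054509] crop [224.39123593 168.3656617 ]
marker mid/ends in scene from top est [296.94470419 281.52435196] [310.17705629 270.85412786]
[412.15643821 278.93538403] [396.40818433 229.56056343] [367.9125189 510.8865573]
```

Both cameras agree on the marker. The open fingertips, though, appear about 26 mm above the TCP, possibly because the fingers swing on an arc. I'll check the tip position against opening.

```bash
python3 - <<'E'
from m import *
c=np.zeros((480,800,3),np.uint8)
for i,g in enumerate((0.2,0.0)):
    command_gripper(g);t0=get_time()
    b=read_camera('scene')[:,:,::-1]
    im=cv2.resize(b[195:255,265:325],(400,400),interpolation=2)
    u=((np.array([294.5,238.4])-[265,195])*400/60).astype(int)
    cv2.drawMarker(im,tuple(int(k) for k in u),(255,255,0),0,16,1)
    c[:400,i*400:i*400+400]=im;print(get_grip_width(),t0)
cv2.imwrite('pics/v2.png',c)
E
```

```text
0.20179479460808122 6.95
0.005357170457720765 7.4667
```

View pics/v2.png

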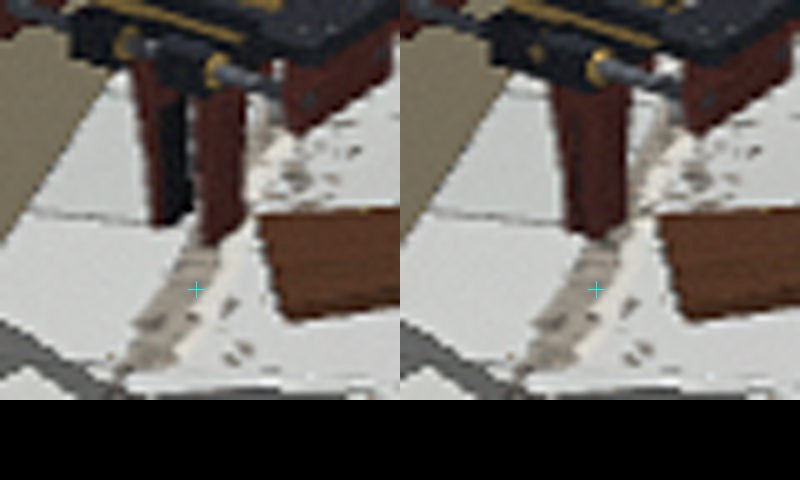

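With the fingers shut, the tips still sit about 8 px above the reported TCP. That means either about 26 mm too high or shifted sideways. A gentle touch on the bare worktop will tell which.

```bash
python3 - <<'E'
from m import *
p=np.array([.5205,-.3164])+.045*np.array([-.924,.382])
movel(P(p,.03),v=.2)
print(movel(P(p,-.035),v=.03,until_force=4),get_tcp_pos(),get_ft_force(),get_time())
t=get_tcp_pos();movel(P(p,t[2]+.003),v=.03)
save('scene','v3',(265,230,345,290),10)
def proj(cam,p):
    c=camera_info(cam);K=c['intrinsics'];T=c['T'];v=T[:3,:3].T@(np.array(p)-T[:3,3]);return (K@[v[0]/-v[2],-v[1]/-v[2],1])[:2]
t=np.array(get_tcp_pos());print(t,(proj('scene',t)-[265,230])*10,(proj('scene',t+[0,0,.025])-[265,230])*10)
E
```

```text
True [ 0.47893906 -0.29920542 -0.0321728 ] [-0.69238495  0.26165477  6.00376555] 10.225
[ 0.47894525 -0.29923045 -0.02911897] [210.46862499 564.70305086] [205.84363752 499.18338936]
```

View pics/v3.png

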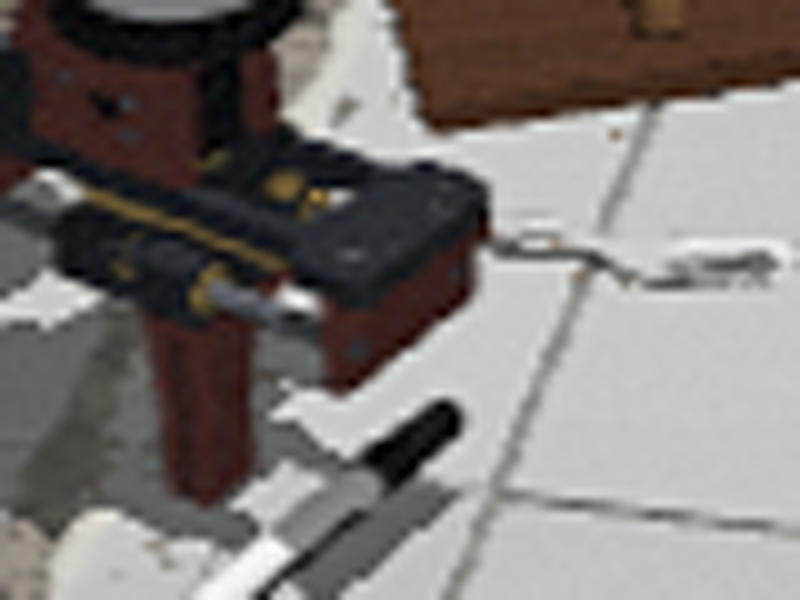

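Horizontal position is right, but the true tips sit about 31 mm above the reported TCP: contact came at reported z = -0.032. I'll correct z by that and grasp again.

```bash
cat >> m.py <<'E'
DZ=.031   # tip height = reported z + DZ
def PT(xy,tip): return P(xy,tip-DZ)
E
python3 - <<'E'
from m import *
p=np.array([.5205,-.3164])
movel(PT(p+.045*np.array([-.924,.382]),.06),v=.2)
command_gripper(.6)
movel(PT(p,.06),v=.2)
print(movel(PT(p,.004),v=.08,until_force=6))
command_gripper(0.0);print(get_grip_width(),get_finger_force(),get_tcp_pos(),get_ft_force(),get_time())
movel(PT(p,.15),v=.25)
print(get_grip_width(),get_finger_force(),get_time())
E
```

```text
False
0.1670336280915157 29.990558065474033 [ 0.5205066  -0.31644606 -0.02682683] [-1.11749583  0.41524731  2.30696386] 13.8333
0.16672911177819402 29.991340544074774 14.5667
```

Marker held, at 14.7 mm wide. Next I'll carry it to the box.

```bash
python3 - <<'E'
from m import *
b=box(.005)
q=quat(BY+90)(PT(b,.12));print(q,inverse_kinematics(PT(b,.12),q))
move_pose(PT([.45,0],.20),q)
move_pose(PT(b,.10),q)
print(get_grip_width(),get_time())
print(movel(PT(b,.0125),v=.08,until_force=5),get_tcp_pos(),get_ft_force())
command_gripper(.24);print(get_grip_width(),get_ft_force())
movel(PT(b,.12),v=.2)
q2=quat(23.1)(PT([.555,-.005],.12));print(inverse_kinematics(PT([.555,-.005],.12),q2))
move_pose(PT([.45,.0],.15),q2)
print(get_time())
save('top','v4',(175,205,335,305),5)
E
```

```text
[0.         0.01291508 0.9999166  0.        ] [ 5.14189783e-01  5.33887280e-01  1.71913161e+00 -4.44089210e-16
  8.88573765e-01 -1.03077567e+00]
0.1699172188955796 17.1
False [ 0.52923891  0.31262929 -0.01796264] [ 0.07564615 -0.13090648 -0.37336388]
0.23849343780848667 [-1.09518886 -0.61444864 -0.37376574]
[-3.04509797e-02  4.61232936e-01  1.85356605e+00 -4.44089210e-16
  8.26793663e-01 -4.33622037e-01]
20.6
```

View pics/v4.png

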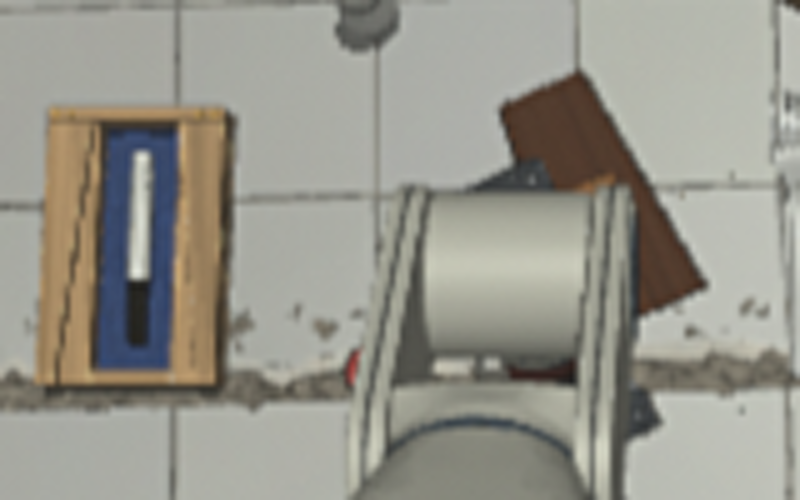

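The marker lies along the hollow, x from 135-150 in the crop and well between the walls. Now for the lid.

```bash
python3 - <<'E'
from m import *
l=np.array([.555,-.005])
command_gripper(.65)
q2=quat(23.1)(PT(l,.12))
move_pose(PT(l,.09),q2)
print(movel(PT(l,.015),v=.06,until_force=5),get_tcp_pos(),get_ft_force(),get_time())
command_gripper(0.0);print(get_grip_width(),get_finger_force(),get_tcp_pos(),get_ft_force())
movel(PT(l,.15),v=.2);print(get_grip_width(),get_ft_force())
b=box(-.075)
q=quat(BY)(PT(b,.12));print(inverse_kinematics(PT(b,.12),q))
move_pose(PT([.46,.14],.15),q)
movel(PT(b,.075),v=.2)
wait(.2);print(get_grip_width(),get_ft_force(),get_ft_torque(),get_tcp_pos(),get_time())
a=read_camera('top')[:,:,::-1];s=read_camera('scene')[:,:,::-1]
c=np.zeros((400,800,3),np.uint8)
c[:,:400]=cv2.resize(a[205:305,175:275],(400,400),interpolation=2)
c[:,400:]=cv2.resize(s[150:220,300:370],(400,400),interpolation=2)
cv2.imwrite('pics/v5.png',c)
E
```

```text
False [ 0.55531979 -0.0050062  -0.01564117] [0.16366541 0.32888624 0.17222074] 23.3333
0.17573805356419306 29.99433070421219 [ 0.55502566 -0.00500055 -0.0159732 ] [0.78736156 0.46865267 0.30364769]
0.1800688237987536 [-0.68050348 -0.0924017  -2.7474098 ]
[ 5.89397373e-01  4.52702533e-01  1.86909275e+00 -4.44089210e-16
  8.19797367e-01  6.15228246e-01]
0.18284003430785545 [-0.38348329 -0.41884118 -3.01659414] [-0.03658291 -0.09392835  0.00650817] [0.44919565 0.31376912 0.04449851] 26.9083
```

View pics/v5.png

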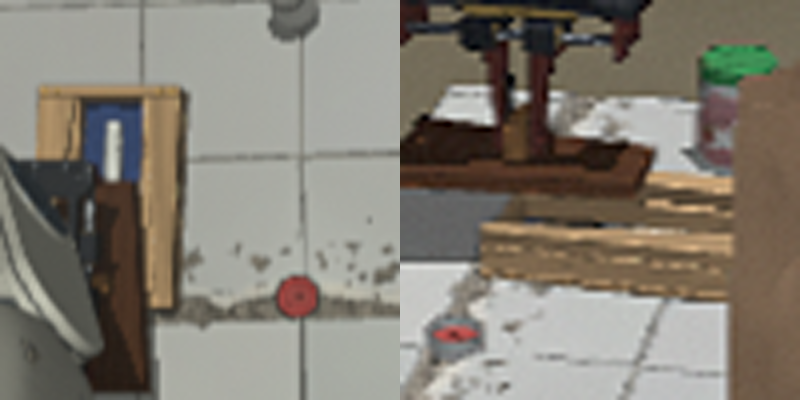

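In the top half the lid's right edge runs from the narrow corner at (137,182) to the wide corner at (148,388). The box's right front corner is at (172,308). I'll check the lateral alignment in the box frame.

```bash
python3 - <<'E'
from m import *
def bf(w):
    c,s=np.cos(np.radians(BY)),np.sin(np.radians(BY));d=w[:,:2]-BO;return np.c_[d@[c,s],d@[-s,c]]*1e3
u=np.array([(137,182),(148,388)])/4-.4+[175,205]
print(bf(px2w('top',u,.061)),bf(px2w('top',u,.072)))
u=np.array([(172,308),(182,87),(38,87)])/4-.4+[175,205]
print(bf(px2w('top',u,.039)), bf(np.array([get_tcp_pos()])))
E
```

```text
[[  15.90853616  -33.22936378]
 [-159.00230021  -49.06388148]] [[  14.4047962   -36.09153436]
 [-159.29257498  -51.81619817]]
[[-90.39062987 -61.72841902]
 [102.67535929 -63.84775903]
 [103.25194333  62.58331549]] [[-74.70049276  -0.4072525 ]]
```

The lid is centred to within about 2 mm, inside the ±3.5 mm needed. I'll lower it with a force guard.

```bash
python3 - <<'E'
from m import *
movel(PT(box(-.077,-.0015),.075),v=.1)
f=np.array(get_ft_force())
r=movel(PT(box(-.077,-.0015),.038),v=.025,until_force=3)
print(r,get_tcp_pos()[2]+DZ,np.array(get_ft_force())-f,get_ft_torque(),get_time())
E
```

```text
True 0.04093522693277606 [-0.68953355 -0.73472841  6.44483038] [-0.13040197 -0.06838899 -0.00680015] 28.4917
```

Contact came exactly at ledge height (tip 40.9 mm against the expected 41). Sliding in.

```bash
python3 - <<'E'
from m import *
def bf(w):
    c,s=np.cos(np.radians(BY)),np.sin(np.radians(BY));d=np.array(w)[:2]-BO;return (d@[c,s],d@[-s,c])
z=get_tcp_pos()[2]+DZ+.0005
r=movel(PT(box(-.02,-.0008),z),v=.04,until_force=5)
print(r,bf(get_tcp_pos()),get_ft_force(),get_ft_torque(),get_time())
command_gripper(.3);wait(.2)
print(get_grip_width(),get_ft_force(),get_time())
E
```

```text
True (np.float64(-0.07715079924193224), np.float64(-0.0015860132550388924)) [-1.55474007  0.18588328  3.88080139] [ 0.04642084 -0.14271624  0.044076  ] 28.75
0.30311801302574454 [-0.17383216  0.17032236 -0.73866557] 29.3583
```

The force guard tripped only because the downward load came off. The lid now sits free on the ledges, so I'll push it with the rear finger while it stays loose enough to centre itself.

```bash
cat >> m.py <<'E'
def bf(w):
    c,s=np.cos(np.radians(BY)),np.sin(np.radians(BY));d=np.array(w)[:2]-BO;return (1e3*d@[c,s]).round(2),(1e3*d@[-s,c]).round(2)
E
python3 - <<'E'
from m import *
z=.0415
r=movel(PT(box(-.01,0),z),v=.04,until_force=5)
print(r,bf(get_tcp_pos()),get_ft_force(),get_ft_torque(),get_time())
if not r:
    r=movel(PT(box(.012,0),z),v=.012,until_force=10)
    print(r,bf(get_tcp_pos()),get_ft_force(),get_ft_torque(),get_time())
E
```

```text
False (np.float64(-9.99), np.float64(0.05)) [-0.08297753  0.10766788 -0.06632025] [-0.04356022 -0.10435405  0.03625433] 31.2
True (np.float64(-1.09), np.float64(-0.13)) [-0.07697779  1.18453743  0.17067863] [-0.02898471 -0.10616349  0.01731371] 32.1667
```

```bash
python3 - <<'E'
from m import *
for F in (10,10,13):
    r=movel(PT(box(.014,0),.0415),v=.01,until_force=F)
    print(r,bf(get_tcp_pos()),get_ft_force(),get_ft_torque(),get_grip_width(),get_time())
save('scene','v6',(300,150,380,210),10)
E
```

```text
True (np.float64(3.86), np.float64(-0.31)) [-0.03046593 -0.05857849  0.16193145] [-0.02103109 -0.0777145  -0.00276074] 0.299567199102714 33.0833
True (np.float64(3.95), np.float64(-0.82)) [ 0.13297079 -0.76446498 -0.41359185] [-0.02531755 -0.12729738 -0.04676072] 0.30040855649248 33.6583
True (np.float64(3.48), np.float64(-1.41)) [0.22741768 0.37338159 0.42412061] [-0.02417838 -0.07475586  0.02997092] 0.3008163564713198 34.225
```

View pics/v6.png

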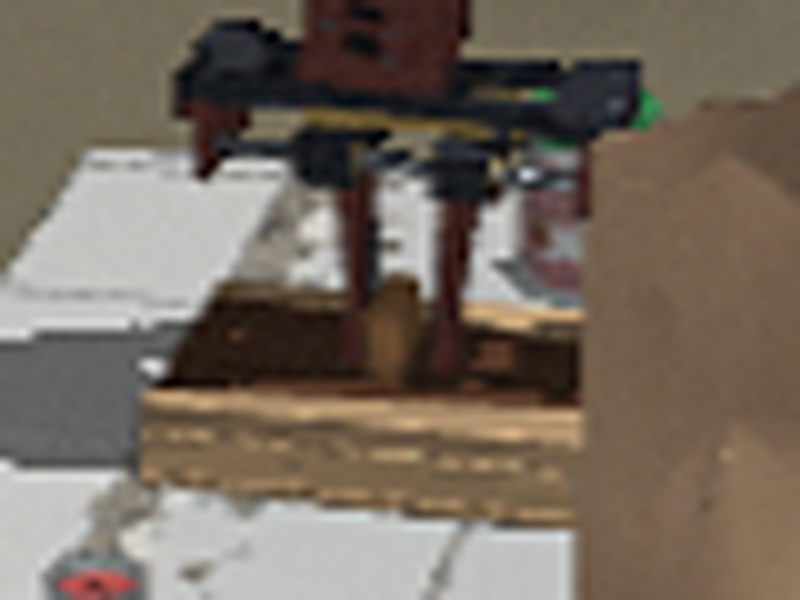

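In the scene view the lid's wide end, (165,385) to (220,290), lies about along the box's front edge. I'll back off and check from the top.

```bash
python3 - <<'E'
from m import *
movel(PT(box(-.001,-.0005),.0415),v=.05);movel(PT(box(-.001,-.0005),.12),v=.2)
q=np.array(get_joint_pos());print(get_time())
movel(PT([.46,.10],.15),v=.25)
save('top','v7',(175,205,255,305),6)
print(get_time())
E
```

```text
35.0667
36.1583
```

View pics/v7.png

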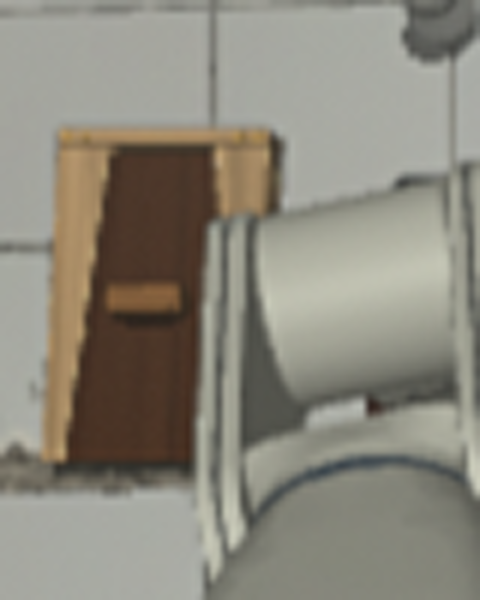

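The lid is flush at the front (edge at row 462 on both lid and box) and straight. One last firm, central push with shut fingers will make sure it is wedged.

```bash
python3 - <<'E'
from m import *
command_gripper(0)
movel(PT(box(-.034,0),.10),v=.25);movel(PT(box(-.034,0),.0425),v=.1,until_force=5)
for F in (8,14,16):
    r=movel(PT(box(-.008,0),.0425),v=.015,until_force=F)
    print(r,bf(get_tcp_pos()),get_ft_force(),get_time())
movel(PT(box(-.034,0),.0425),v=.05);movel(PT(box(-.034,0),.13),v=.2)
movel(PT([.46,.06],.18),v=.25)
save('top','v8',(175,205,255,305),6);print(get_time(),get_ft_force())
E
```

```text
True (np.float64(-19.17), np.float64(-0.31)) [0.27163544 0.63150713 0.83000528] 39.5583
True (np.float64(-19.51), np.float64(-0.82)) [ 0.14866248 -0.37951434  0.62787674] 39.9333
True (np.float64(-20.07), np.float64(-1.34)) [0.33110706 1.32276213 1.28811059] 40.3417
42.5917 [ 0.84550064 -0.08387118  0.24778167]
```

View pics/v8.png

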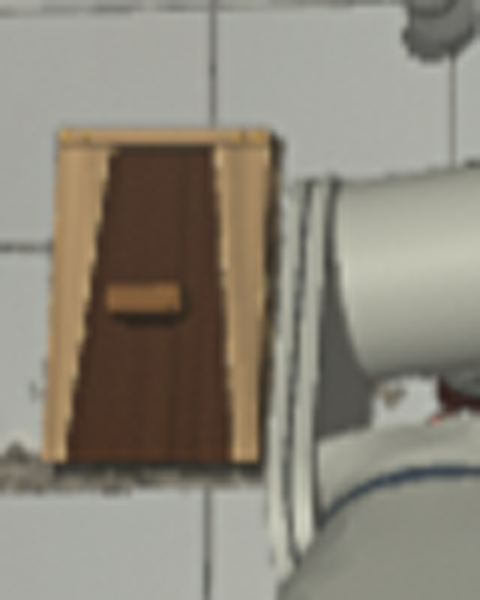

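The lid didn't move under repeated pushes of about 14-16 N. Its front edge at row 462 is flush with the box front, and the fingers are clear.

```bash
python3 -c "
from station import *
print(job_done(),get_time())"
```

```text
the job is handed in; nothing more can be done
the job is handed in; nothing more can be done
```

The marker lies in the pen box, the lid is wedged tight and flush with the front, the robot is clear of everything, and the job was handed in at about 43 s of the 69 s allowed.

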